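# Take a settling chamber apart and lay out its parts

## Task

A settling chamber stands assembled as a stack: a cap on a glass tube, on a square base plate, on an oblong carrier plate. Take it apart and set each part on its own place: the cap upright in the round metal dish, the glass tube upright on the middle of the round stand, the base plate flat on the square pad and the carrier plate flat on the slatted rack, both centred and squared up on what they lie on. Leave the other glass tube, which stands by itself, where it is.

Things in the scene. Friction and masses are not known exactly. Their poses are not given: they have to be found in the camera images.
- cap: Black cap, top of the stack: a disc 26 mm across and 8 mm high with a fluted upright knob on it, 16 mm across, from 8 to 26 mm up. 30 g. Origin at the centre of its underside, z up the knob. It only lies on the tube, not screwed.
- glass_tube: Settling tube under the cap: clear glass tube 30 mm in diameter on a ring foot 43 mm in diameter and 6 mm high, 47 mm high in all, 60 g; closed top, so the cap lies on it at 47 mm. Origin at the centre of its underside, z up. It only stands on the base plate.
- base_plate: Grey square plate under the glass tube, 52 x 52 mm, 14 mm thick, 80 g. Origin at the centre of its underside, x and y parallel to its sides. It only lies on the carrier plate.
- carrier_plate: Bare aluminium oblong plate, bottom of the stack, lying on the worktop: 60 mm along its x, 100 mm along its y, 16 mm thick, 240 g. Origin at the centre of its underside.
- dish: Place of the cap: shallow round metal dish, fixed, 70 mm across, rim 11 mm high, inner floor 4 mm above the worktop and about 60 mm across. Origin at the centre of its underside.
- round_stand: Place of the glass tube: round dark metal stand with a waist, fixed, 66 mm across, flat top 24 mm high. Origin at the centre of its underside.
- square_pad: Place of the base plate: square black rubber pad, fixed, 60 x 60 mm, flat top 10 mm high. Origin at the centre of its underside, x and y parallel to its sides.
- slat_rack: Place of the carrier plate: low oblong steel rack of six slats between two rails, fixed, 66 mm along its x, 106 mm along its y, flat top 12 mm high. Origin at the centre of its underside.
- other_tube: A second glass tube like the first (foot 43 mm, 47 mm high), loose, standing by itself on the worktop between the places; to be left alone. Origin at the centre of its underside.
There are look-alikes about, which are no part of the job. Leave any orange look-alike of the square_pad alone.

How it is judged:
At the end, for the whole second after the job is handed in: Upright, at rest: cap on the dish floor (20 mm from centre), glass tube on the stand (12 mm), base plate on the pad and carrier plate on the rack, flat (13 mm and 0.2 rad from square); the other tube upright, within 20 mm of its start (horizontal distance between cap and dish below 0.02 m and z of cap in the frame of dish between 0 and 0.008 m and angle between each of cap, glass_tube, base_plate, carrier_plate, other_tube's own z axis and vertical below 0.1 rad and linear speed of each of cap, glass_tube, base_plate, carrier_plate below 0.02 m/s and horizontal distance between glass_tube and round_stand below 0.012 m and z of glass_tube in the frame of round_stand between 0.02 and 0.028 m and horizontal distance between base_plate and square_pad below 0.013 m and z of base_plate in the frame of square_pad between 0.006 and 0.014 m and (angle between the x axis of base_plate and the x axis of square_pad, either way round below 0.2 rad or angle between the x axis of base_plate and the y axis of square_pad, either way round below 0.2 rad) and horizontal distance between carrier_plate and slat_rack below 0.013 m and z of carrier_plate in the frame of slat_rack between 0.008 and 0.016 m and angle between the x axis of carrier_plate and the x axis of slat_rack, either way round below 0.2 rad and distance of other_tube from where it was at the start of the episode below 0.02 m); the robot touches nothing.
It fails at once if the other glass tube is knocked over (angle between other_tube's own z axis and vertical above 0.5 rad).
It also fails if it takes over 102 s, if anything falls off the work surface, if the arm or the gripper's body presses on something with over 40 N, if the wrist force passes 120 N, or if a joint passes its speed limit or range.

## Robot

A 6-joint arm with a two-finger parallel gripper is mounted at the origin on a cart in front of the work surface, level with it; the furniture and walls round the work are solid. World frame = base frame: x ahead of the robot, y to its left, z up, the work surface at z = 0. Lengths are in m, angles in rad, forces in N, time in s.
With the tool pointing down it reaches from about 0.375 to 0.975 m from the base axis. Payload 3.8 kg.
Tool frame: the origin (TCP) lies at the very end of the fingers, on their centre line; the grasp point (between the pads) lies 19 mm behind it; z points along the fingers, y is the line along which they close (so a half turn about z gives the same grasp; the last joint's range is limited). The gripper opens to 85 mm and grips with 20 to 120 N. Pads are 22 mm wide; open, the fingers measure 114 mm over their backs; the gripper's body (76 mm by 85 mm) begins 54 mm behind the grasp point. The pads swing forward as they close: fully open they stand 13 mm farther back than shut.
Start: joints at [-1.326, 0.264, 1.604, -0, 1.274, -0.037], TCP at [0.188, -0.648, 0.231] pointing down, gripper open.
Joint ranges: [-2.63, 2.63], [-0.94, 2.18], [0.31, 2.57], [-1.31, 4.45], [0, 2.66], [-2.55, 2.55]. Speed limits (rad/s): [2.57, 2.57, 3.14, 3.14, 3.14, 3.14].

## Interface

Orientations are given as a rotation vector (axis times angle).
In Python, from workcell import read_state, read_camera, calibration, finish_job gives the robot as it stands.
- The arm moves only by the tool step_arm, never from a script. Its argument "commands" is a list of rows, each an object of numbers: "fingers": the gripper's target within -1 to 1 (shut at 1, half-way at 0, fully open at -1); "dx", "dy", "dz": the shift along the tool's x, y, z in m; "roll": the turn about the tool's z in degrees. In form: [{"fingers": .., "dx": .., "dy": .., "dz": .., "roll": ..}, ...]. A call has 1 to 8 rows; each row is the pose to reach, as a shift and turn from the pose commanded when the call began, along the tool's axes at that moment; what a row does not reach only later rows make up. A row lasts 1/8 s, in which the tool goes at most 62.5 mm and 10.7 degrees, less where a joint would pass 70% of its speed; a pose out of reach is approached as far as the arm can. A call with a gripper value outside its range is refused whole. The fingers move at their own pace and stop on an object; "squeeze" is the grip in N (left out, the last holds). Time passes only in rows, so rows that repeat a pose let the fingers close. It gives the time, the measured TCP pose, the force, the opening and the grip force at its end, in the units of the state.
- read_state(): the state, without advancing time (a new reading comes with each control period).
- read_camera(name): name is "scene" or "top" or "wrist"; returns (picture, depth): 400x640x3 uint8, blue, green, red; 400x640 float32, m along the optical axis (not along the pixel's ray), 0 where there is no reading.
- calibration(name): a dict with "intrinsics" (3x3 intrinsics, pixels), "world_to_cam" (4x4, takes a point from world to camera coordinates). Camera axes: x right, y up, looking along -z (the intrinsics and any distortion apply to the point x, -y, -z); pixel columns grow to the right and rows downward; lengths in m; the calibration is good to about 2 mm. A picture is of the moment at which its call begins: read the wrist's pose just before it. calibration takes no time and is no camera call; for the wrist camera it gives the pose at the moment of the call.
- finish_job(): hands the job in; it is judged then, once.
The state is a dict: "time": time; "q": joint angles; "joint_vel": joint speeds; "joint_torque": joint torques, N m; "tool_pos": TCP position; "tcp_rot": TCP orientation; "wrist_force": force on the tool from outside, world axes, zero at the start; "torque": the same for the moment, N m; "width": opening from 0.0 (shut) to 1.0 (fully open); "grip_force": force on a finger pad.
Only numpy, scipy, OpenCV 4.12 (cv2) and the standard library are available. Lean on these libraries where they do the work, as an engineer would, in place of code of your own. Each camera call takes 0.05 s, during which the arm holds its last target. There are 200 camera calls.

## Working session

There is one attempt and no reset: what is moved stays moved. The work goes in short steps, Python scripts to look and compute and a tool call to move; the robot and the scene stay as the last step left them, time stands still between calls to the robot, and variables do not carry over. Pictures are saved under pics/ and viewed, at most 14 in all, crops included, and the job is handed in when it is done.

Besides the shell and the picture viewer there is one more tool, called after ">>>" by a JSON object that holds its "op" and its "data", one argument or row to a line. step_arm: Moves the arm, as the interface text tells. Its arguments: {"type":"object","properties":{"commands":{"type":"array","items":{"type":"object","properties":{"fingers":{"type":"number"},"dx":{"type":"number"},"dy":{"type":"number"},"dz":{"type":"number"},"roll":{"type":"number"}}}},"squeeze":{"type":"number"}},"required":["commands"]}

```bash
mkdir -p pics
cat > h.py <<'E'
import numpy as np,cv2
from workcell import read_state,read_camera,calibration,finish_job
def snap(n,f):
    c=calibration(n);p,d=read_camera(n);cv2.imwrite(f'pics/{f}.png',p);np.savez(f'pics/{f}.npz',p=p,d=d,K=c['intrinsics'],T=c['world_to_cam']);return p,d,c
def load(f): return np.load(f'pics/{f}.npz')
def ray(z,u,v):
    K,T=z['K'],z['T'];r=np.linalg.inv(K)@[u,v,1];r=np.array([r[0],-r[1],-r[2]]);R=T[:3,:3];return -R.T@T[:3,3],R.T@r
def atz(z,u,v,h):
    o,r=ray(z,u,v);return o+r*(h-o[2])/r[2]
def pt(z,u,v):
    o,r=ray(z,u,v);d=z['d'][int(v),int(u)];return o+r*d
E
python3 - <<'E'
from h import *
s=read_state();print({k:np.round(v,3) for k,v in s.items()})
for n in('top','scene'):
    p,d,c=snap(n,n);print(n,c)
E
```

```text
{'time': np.float64(0.0), 'q': array([-1.326,  0.265,  1.605,  0.   ,  1.274, -0.037]), 'joint_vel': array([ 0.001,  0.001,  0.001,  0.002,  0.002, -0.   ]), 'joint_torque': array([-0.0000e+00, -5.1511e+01, -3.6731e+01,  0.0000e+00,  1.3000e-02,
        0.0000e+00]), 'tool_pos': array([ 0.188, -0.648,  0.23 ]), 'tcp_rot': array([-3.108, -0.441,  0.   ]), 'wrist_force': array([ 0.382, -0.33 , -0.653]), 'torque': array([-0.025,  0.063,  0.003]), 'grip_force': np.float64(0.0), 'width': np.float64(0.997)}
top {'intrinsics': array([[384.32773102,   0.        , 319.10792989],
       [  0.        , 384.32773102, 198.34413716],
       [  0.        ,   0.        ,   1.        ]]), 'world_to_cam': array([[ 0.0257419 , -0.99961218, -0.01062298,  0.45000666],
       [ 0.99209681,  0.02424005,  0.12311106, -0.51607497],
       [-0.12280582, -0.01370814,  0.99233604, -0.91527285],
       [ 0.        ,  0.        ,  0.        ,  1.        ]])}
scene {'intrinsics': array([[408.20360617,   0.        , 320.75319655],
       [  0.        , 408.20360617, 204.12184238],
       [  0.        ,   0.        ,   1.        ]]), 'world_to_cam': array([[-0.67283595, -0.73977457,  0.00503651,  0.66589985],
       [ 0.38485462, -0.34420051,  0.85639531, -0.09324451],
       [-0.6318059 ,  0.57815188,  0.51629614, -0.8411814 ],
       [ 0.        ,  0.        ,  0.        ,  1.        ]])}
```

View pics/top.png

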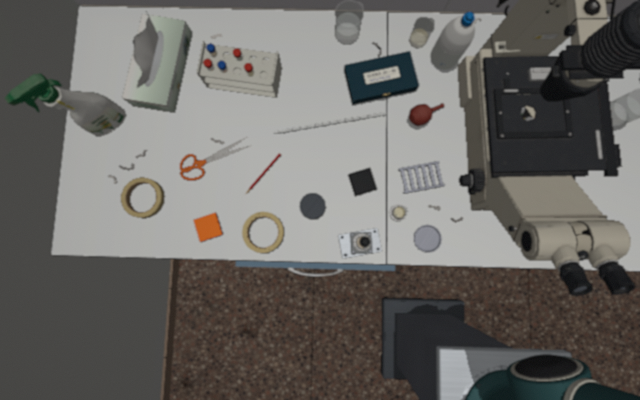

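View pics/scene.png

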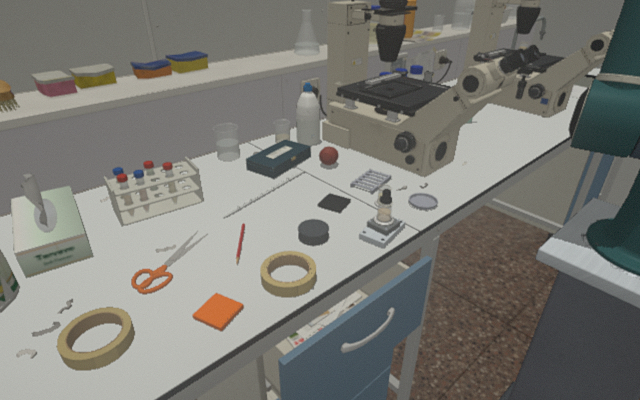

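The top view shows the stack at (360,243), black pad (362,181), round stand (313,206), rack (421,177), dish (427,238) and other tube (399,213). The possible mix-ups are the orange square (208,227) against the pad, the tape rings (263,232) and (142,197) against the stand or dish, the beakers (348,22) and (422,32) against the tubes, and the lone tube (399,213) against the stack tube. I choose by the descriptions and check in one close crop.

Run:
```python
from h import *
z=load('top');c=z['p'][155:265,290:450];cv2.imwrite('pics/c1.png',cv2.resize(c,None,fx=5,fy=5,interpolation=cv2.INTER_CUBIC))
for n,u,v,h in(('cap',363,241,.1),('pad',362,181,.01),('stand',313,206,.024),('rack',421.5,177.5,.012),('dish',427,238,.008),('other',399,213,.047)):
    print(n,atz(z,u,v,h).round(3),pt(z,u,v).round(3))
```

```text
cap [0.402 0.36  0.1  ] [0.402 0.36  0.1  ]
pad [0.555 0.355 0.01 ] [0.555 0.355 0.009]
stand [0.486 0.478 0.024] [0.388 0.45  0.977]
rack [0.567 0.205 0.012] [ 0.57   0.201 -0.002]
dish [0.415 0.191 0.008] [0.415 0.19  0.004]
other [0.472 0.268 0.047] [0.474 0.264 0.023]
```

View pics/c1.png

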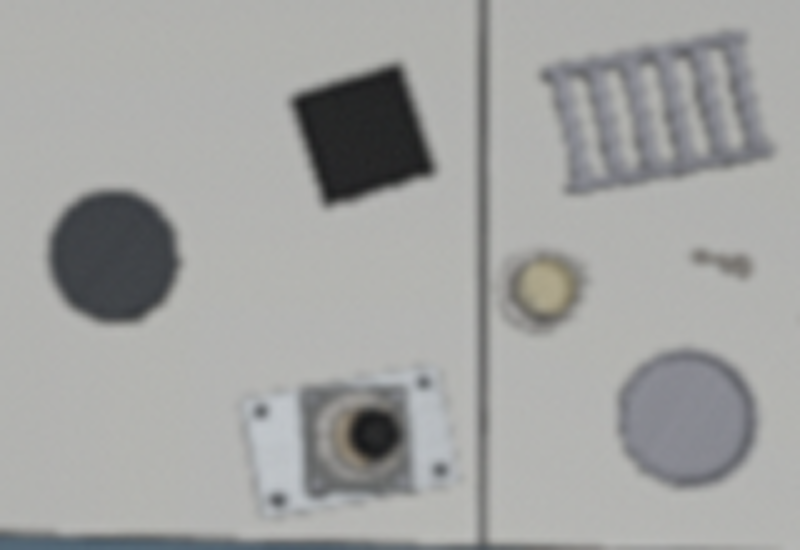

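Run:
```python
from h import *
z=load('top')
f=lambda L,h:np.array([atz(z,290+a/5-.4,155+b/5-.4,h)[:2] for a,b in L])
def ang(P):
    e=P[1]-P[0];return np.degrees(np.arctan2(e[1],e[0]))
def rep(n,P): print(n,P.mean(0).round(4),[round(np.degrees(np.arctan2(*(P[(i+1)%4]-P[i])[::-1])),1) for i in range(4)],[np.linalg.norm(P[(i+1)%4]-P[i]).round(3) for i in range(4)])
rep('pad',f([(293,98),(400,65),(434,174),(327,206)],.01))
rep('rack',f([(543,72),(742,34),(773,152),(570,192)],.012))
rep('holes',f([(261,411),(424,381),(440,469),(278,500)],.016))
rep('base',f([(304,387),(408,370),(411,492),(308,497)],.03))
print('cap',f([(377,432)],.103),'stand',f([(114,256)],.024),'dish',f([(687,418)],.011),'other',f([(545,287)],.047))
# height map over y -0.9..0.15
v,u=np.mgrid[0:400:2,0:640:2];P=np.array([pt(z,a,b) if z['d'][b,a]>0 else [9,9,9] for a,b in zip(u.ravel(),v.ravel())])
w=load('scene');P2=np.array([pt(w,a,b) if w['d'][b,a]>0 else [9,9,9] for a,b in zip(u.ravel(),v.ravel())])
for nm,Q in(('top',P),('scene',P2)):
  print(nm,'rows x .0...8; cols y .1..-.8')
  for x in np.arange(0,.8,.1):
    print(round(x,2),[ (lambda m: round(Q[m,2].max(),2) if m.any() else None)((abs(Q[:,0]-x-.05)<.05)&(abs(Q[:,1]-y+.05)<.05)) for y in np.arange(.5,-.9,-.1)])
```

```text
pad [0.553  0.3544] [np.float64(-71.3), np.float64(-162.4), np.float64(108.1), np.float64(18.2)] [np.float64(0.057), np.float64(0.059), np.float64(0.057), np.float64(0.058)]
rack [0.5682 0.2058] [np.float64(-77.7), np.float64(-166.2), np.float64(102.6), np.float64(12.5)] [np.float64(0.104), np.float64(0.062), np.float64(0.105), np.float64(0.063)]
holes [0.3987 0.3594] [np.float64(-78.2), np.float64(-169.2), np.float64(102.2), np.float64(11.9)] [np.float64(0.083), np.float64(0.044), np.float64(0.082), np.float64(0.045)]
base [0.4005 0.3574] [np.float64(-79.3), np.float64(-178.1), np.float64(94.2), np.float64(3.0)] [np.float64(0.052), np.float64(0.059), np.float64(0.05), np.float64(0.053)]
cap [[0.40168704 0.35583116]] stand [[0.48677072 0.47918514]] dish [[0.41401567 0.19173102]] other [[0.47444383 0.26934725]]
top rows x .0...8; cols y .1..-.8
0.0 [np.float64(-0.85), np.float64(-0.85), np.float64(-0.85), np.float64(0.01), np.float64(0.07), None, np.float64(-0.76), np.float64(-0.85), np.float64(-0.85), np.float64(-0.85), np.float64(-0.85), np.float64(-0.85), np.float64(-0.85), np.floa
[... 2646 characters left out ...]
), np.float64(0.01), np.float64(0.19), np.float64(0.21), np.float64(0.19), np.float64(0.19), np.float64(0.0), np.float64(0.0), np.float64(0.0), np.float64(0.19), np.float64(0.19), np.float64(0.2), np.float64(0.2)]
0.6 [np.float64(0.01), np.float64(0.0), np.float64(0.03), np.float64(0.19), np.float64(0.42), np.float64(0.4), np.float64(0.19), np.float64(0.0), np.float64(0.0), np.float64(0.01), np.float64(0.19), np.float64(0.36), np.float64(0.39), np.float64(-0.85)]
0.7 [np.float64(0.01), np.float64(0.04), np.float64(0.06), np.float64(0.19), np.float64(0.42), np.float64(0.4), np.float64(0.21), None, None, np.float64(-0.86), np.float64(0.21), np.float64(0.36), np.float64(0.38), np.float64(0.36)]
```

```bash
cat >> h.py <<'E'
from scipy.spatial.transform import Rotation as Ro
def go(*wps):
    "wps: (x,y,z,yawdeg of tool x); prints shifts in the present tool frame"
    s=read_state();R=Ro.from_rotvec(s['tcp_rot']).as_matrix();y0=np.degrees(np.arctan2(R[1,0],R[0,0]))
    print('t',round(float(s['time']),2),'tcp',s['tool_pos'].round(4),'yaw',y0.round(1),'tilt',np.degrees(np.arccos(-R[2,2])).round(2),'F',s['wrist_force'].round(1),'w',round(float(s['width']),3),'g',s['grip_force'])
    for w in wps:
        d=R.T@(np.array(w[:3])-s['tool_pos']);print(w,'->',d.round(4),'roll',round(-((w[3]-y0+180)%360-180),1))
E
python3 -c "
from h import *
go((.2,-.5,.4,40),(.3,-.33,.46,60),(.40,-.12,.47,80),(.42,.08,.47,100),(.4,.25,.4,101.5),(.4,.3575,.22,101.5))"
```

```text
t 0.1 tcp [ 0.1876 -0.6477  0.2301] yaw 16.1 tilt 0.12 F [ 0.1  0.7 -0.2] w 0.999 g 0.0
(0.2, -0.5, 0.4, 40) -> [ 0.0531 -0.1388 -0.1696] roll -23.9
(0.3, -0.33, 0.46, 60) -> [ 0.1964 -0.2744 -0.2293] roll -43.9
(0.4, -0.12, 0.47, 80) -> [ 0.3509 -0.4483 -0.239 ] roll -63.9
(0.42, 0.08, 0.47, 100) -> [ 0.4257 -0.6348 -0.2386] roll -83.9
(0.4, 0.25, 0.4, 101.5) -> [ 0.4538 -0.8036 -0.1683] roll -85.4
(0.4, 0.3575, 0.22, 101.5) -> [ 0.4836 -0.9065  0.012 ] roll -85.4
```

>>> {"op": "step_arm", "data": {
  "commands": [
    {"fingers": -1,"dx": 0.05,"dy": -0.14,"dz": -0.17,"roll": -24},
    {"fingers": -1,"dx": 0.05,"dy": -0.14,"dz": -0.17,"roll": -24},
    {"fingers": -1,"dx": 0.05,"dy": -0.14,"dz": -0.17,"roll": -24},
    {"fingers": -1,"dx": 0.05,"dy": -0.14,"dz": -0.17,"roll": -24},
    {"fingers": -1,"dx": 0.196,"dy": -0.274,"dz": -0.229,"roll": -44},
    {"fingers": -1,"dx": 0.196,"dy": -0.274,"dz": -0.229,"roll": -44},
    {"fingers": -1,"dx": 0.196,"dy": -0.274,"dz": -0.229,"roll": -44},
    {"fingers": -1,"dx": 0.196,"dy": -0.274,"dz": -0.229,"roll": -44}
  ]
}}

```text
time: 1.1
tool_pos: [0.3011, -0.3282, 0.4619]
tcp_rot: [2.714, 1.578, 0.002]
wrist_force: [-0.2, -0.5, 0.2]
width: 1.001
grip_force: 0.0
```

```bash
python3 -c "
from h import *
go((.40,-.12,.47,80),(.42,.08,.47,100),(.4,.25,.4,101.5),(.4,.3575,.25,101.5))"
```

```text
t 1.1 tcp [ 0.3011 -0.3282  0.4619] yaw 60.3 tilt 0.16 F [-0.2 -0.5  0.2] w 1.001 g 0.0
(0.4, -0.12, 0.47, 80) -> [ 0.2299 -0.0171 -0.0081] roll -19.7
(0.42, 0.08, 0.47, 100) -> [ 0.4136 -0.0987 -0.0084] roll -39.7
(0.4, 0.25, 0.4, 101.5) -> [ 0.5514 -0.2004  0.0613] roll -41.2
(0.4, 0.3575, 0.25, 101.5) -> [ 0.6448 -0.254   0.2112] roll -41.2
```

>>> {"op": "step_arm", "data": {
  "commands": [
    {"fingers": -1,"dx": 0.23,"dy": -0.017,"dz": -0.008,"roll": -20},
    {"fingers": -1,"dx": 0.23,"dy": -0.017,"dz": -0.008,"roll": -20},
    {"fingers": -1,"dx": 0.23,"dy": -0.017,"dz": -0.008,"roll": -20},
    {"fingers": -1,"dx": 0.23,"dy": -0.017,"dz": -0.008,"roll": -20},
    {"fingers": -1,"dx": 0.414,"dy": -0.099,"dz": -0.008,"roll": -40},
    {"fingers": -1,"dx": 0.414,"dy": -0.099,"dz": -0.008,"roll": -40},
    {"fingers": -1,"dx": 0.414,"dy": -0.099,"dz": -0.008,"roll": -40},
    {"fingers": -1,"dx": 0.414,"dy": -0.099,"dz": -0.008,"roll": -40}
  ]
}}

```text
time: 2.1
tool_pos: [0.4195, 0.0809, 0.4677]
tcp_rot: [-2.009, -2.414, 0.0]
wrist_force: [0.4, 0.0, 0.3]
width: 1.0
grip_force: 0.0
```

```bash
python3 -c "
from h import *
go((.4,.25,.4,101.5),(.4,.3575,.25,101.5))"
```

```text
t 2.1 tcp [0.4195 0.0809 0.4677] yaw 100.5 tilt 0.08 F [0.4 0.  0.3] w 1.0 g 0.0
(0.4, 0.25, 0.4, 101.5) -> [0.1698 0.0116 0.0678] roll -1.0
(0.4, 0.3575, 0.25, 101.5) -> [0.2753 0.0313 0.2179] roll -1.0
```

>>> {"op": "step_arm", "data": {
  "commands": [
    {"fingers": -1,"dx": 0.17,"dy": 0.012,"dz": 0.068,"roll": -1},
    {"fingers": -1,"dx": 0.17,"dy": 0.012,"dz": 0.068,"roll": -1},
    {"fingers": -1,"dx": 0.17,"dy": 0.012,"dz": 0.068,"roll": -1},
    {"fingers": -1,"dx": 0.275,"dy": 0.031,"dz": 0.218,"roll": -1},
    {"fingers": -1,"dx": 0.275,"dy": 0.031,"dz": 0.218,"roll": -1},
    {"fingers": -1,"dx": 0.275,"dy": 0.031,"dz": 0.218,"roll": -1},
    {"fingers": -1,"dx": 0.275,"dy": 0.031,"dz": 0.218,"roll": -1},
    {"fingers": -1,"dx": 0.275,"dy": 0.031,"dz": 0.218,"roll": -1}
  ]
}}

```text
time: 3.1
tool_pos: [0.4028, 0.3531, 0.2508]
tcp_rot: [1.995, 2.426, -0.0]
wrist_force: [-0.1, 0.5, 0.3]
width: 1.004
grip_force: 0.0
```

```bash
python3 -c "
from h import *
go()
p,d,c=snap('wrist','w1');print(c)"
```

```text
t 3.1 tcp [0.4028 0.3531 0.2508] yaw 101.1 tilt 0.04 F [-0.1  0.5  0.3] w 1.004 g 0.0
{'intrinsics': array([[288.35353874,   0.        , 314.02249371],
       [  0.        , 288.35353874, 202.58543448],
       [  0.        ,   0.        ,   1.        ]]), 'world_to_cam': array([[ 9.81173588e-01,  1.93127332e-01, -4.72228029e-04,
        -4.63343329e-01],
       [-1.85075909e-01,  9.39564442e-01, -2.88037439e-01,
        -2.11987112e-01],
       [-5.51842136e-02,  2.82702126e-01,  9.57619032e-01,
        -4.75161243e-01],
       [ 0.00000000e+00,  0.00000000e+00,  0.00000000e+00,
         1.00000000e+00]])}
```

View pics/w1.png

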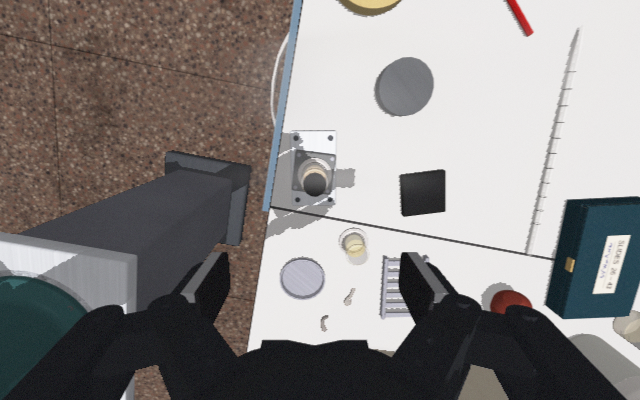

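The wrist view shows the stack at (315,180), pad (423,193), stand (405,86), dish (302,278), lone tube (354,245) and rack (402,287). I'll enlarge it for edges.

Run:
```python
from h import *
z=load('w1');c=z['p'][120:220,285:365];cv2.imwrite('pics/c2.png',cv2.resize(c,None,fx=6,fy=6,interpolation=cv2.INTER_CUBIC))
print([ (u,v,pt(z,u,v).round(3)) for u,v in((315,180),(314,188),(423,193),(405,86),(302,278),(330,140))])
```

```text
[(315, 180, array([0.403, 0.359, 0.095])), (314, 188, array([0.403, 0.353, 0.103])), (423, 193, array([0.555, 0.352, 0.011])), (405, 86, array([0.489, 0.477, 0.024])), (302, 278, array([0.417, 0.186, 0.004])), (330, 140, array([0.415, 0.398, 0.016]))]
```

View pics/c2.png

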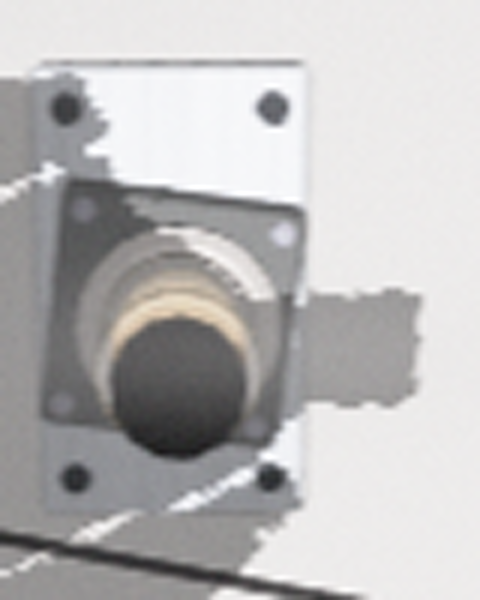

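Run:
```python
from h import *
z=load('w1')
f=lambda L,h:np.array([atz(z,285+(a+.5)/6-.5,120+(b+.5)/6-.5,h)[:2] for a,b in L])
def rep(n,P): print(n,P.mean(0).round(4),[round(np.degrees(np.arctan2(*(P[(i+1)%4]-P[i])[::-1])),1) for i in range(4)],[np.linalg.norm(P[(i+1)%4]-P[i]).round(3) for i in range(4)])
rep('base',f([(70,180),(304,213),(268,440),(44,420)],.03))
rep('basebolts',f([(83,210),(284,234),(257,428),(61,404)],.03))
rep('holes',f([(67,108),(272,106),(269,478),(76,478)],.016))
v,u=np.mgrid[160:205,300:335];P=np.array([pt(z,a,b) for a,b in zip(u.ravel(),v.ravel())])
for lo,hi in((.098,.108),(.083,.0955),(.07,.08),(.026,.034)):
    m=(P[:,2]>lo)&(P[:,2]<hi);Q=P[m];print(lo,m.sum(),Q.min(0).round(4),Q.max(0).round(4),Q.mean(0).round(4))
for n,h,box in(('stand',.024,(55,120,370,440)),('dish',.004,(250,305,275,330))):
    v,u=np.mgrid[box[0]:box[1],box[2]:box[3]];P=np.array([pt(z,a,b) for a,b in zip(u.ravel(),v.ravel())]);
    m=abs(P[:,2]-(.024 if n=='stand' else .01))<(.006 if n=='stand' else .003);Q=P[m];print(n,m.sum(),((Q.min(0)+Q.max(0))/2).round(4),(Q.max(0)-Q.min(0)).round(4))
go((.402,.353,.15,101.5),(.402,.353,.088,101.5))
```

```text
base [0.4012 0.3552] [np.float64(3.2), np.float64(-86.7), np.float64(-174.1), np.float64(93.9)] [np.float64(0.049), np.float64(0.05), np.float64(0.049), np.float64(0.052)]
basebolts [0.4014 0.3541] [np.float64(4.4), np.float64(-85.8), np.float64(-176.0), np.float64(93.7)] [np.float64(0.042), np.float64(0.042), np.float64(0.043), np.float64(0.042)]
holes [0.4008 0.3563] [np.float64(11.7), np.float64(-78.4), np.float64(-168.9), np.float64(101.5)] [np.float64(0.044), np.float64(0.083), np.float64(0.044), np.float64(0.082)]
0.098 198 [0.3952 0.3442 0.0983] [0.4119 0.3606 0.1057] [0.4034 0.3527 0.1028]
0.083 206 [0.3908 0.3397 0.083 ] [0.416  0.3646 0.0954] [0.4026 0.3562 0.0862]
0.07 128 [0.388  0.3408 0.0705] [0.4187 0.369  0.079 ] [0.4021 0.36   0.0765]
0.026 206 [0.3819 0.3278 0.0279] [0.429  0.3756 0.034 ] [0.4152 0.3534 0.0304]
stand 2555 [0.4902 0.4767 0.023 ] [0.0652 0.0655 0.0071]
dish 355 [0.4172 0.1875 0.01  ] [0.0688 0.0692 0.0059]
t 3.15 tcp [0.4033 0.3534 0.252 ] yaw 101.1 tilt 0.14 F [0.8 0.4 0. ] w 0.999 g 0.0
(0.402, 0.353, 0.15, 101.5) -> [-1.00e-04 -1.60e-03  1.02e-01] roll -0.4
(0.402, 0.353, 0.088, 101.5) -> [-0.0002 -0.0018  0.164 ] roll -0.4
```

>>> {"op": "step_arm", "data": {
  "commands": [
    {"fingers": -1,"dz": 0.06},
    {"fingers": -1,"dz": 0.12},
    {"fingers": -1,"dz": 0.163},
    {"fingers": -1,"dz": 0.163},
    {"fingers": 1,"dz": 0.163},
    {"fingers": 1,"dz": 0.163},
    {"fingers": 1,"dz": 0.163},
    {"fingers": 1,"dz": 0.163}
  ],
  "squeeze": 30
}}

```text
invalid input
```

>>> {"op": "step_arm", "data": {
  "commands": [
    {"fingers": 1},
    {"fingers": 1},
    {"fingers": 1},
    {"fingers": 1}
  ]
}}

```text
invalid input
```

```bash
python3 -c "
from h import *
go((.4034,.353,.15,101.5),(.4165,.187,.15,101.5),(.4165,.187,.017,101.5))"
```

```text
t 3.15 tcp [0.4033 0.3534 0.252 ] yaw 101.1 tilt 0.14 F [0.8 0.4 0. ] w 0.999 g 0.0
(0.4034, 0.353, 0.15, 101.5) -> [-0.0004 -0.0002  0.102 ] roll -0.4
(0.4165, 0.187, 0.15, 101.5) -> [-0.1658 -0.0193  0.1019] roll -0.4
(0.4165, 0.187, 0.017, 101.5) -> [-0.1659 -0.0196  0.2349] roll -0.4
```

>>> {"op": "step_arm", "data": {
  "commands": [
    {"fingers": -1,"dx": 0,"dy": 0,"dz": 0.06,"roll": 0},
    {"fingers": -1,"dx": 0,"dy": 0,"dz": 0.12,"roll": 0},
    {"fingers": -1,"dx": 0,"dy": 0,"dz": 0.163,"roll": 0},
    {"fingers": -1,"dx": 0,"dy": 0,"dz": 0.163,"roll": 0},
    {"fingers": 1,"dx": 0,"dy": 0,"dz": 0.163,"roll": 0},
    {"fingers": 1,"dx": 0,"dy": 0,"dz": 0.163,"roll": 0},
    {"fingers": 1,"dx": 0,"dy": 0,"dz": 0.163,"roll": 0},
    {"fingers": 1,"dx": 0,"dy": 0,"dz": 0.163,"roll": 0}
  ],
  "squeeze": 30
}}

```text
time: 4.15
tool_pos: [0.4027, 0.3544, 0.0886]
tcp_rot: [1.995, 2.427, 0.003]
wrist_force: [-0.3, -0.4, 7.4]
width: 0.168
grip_force: 29.1
```

```bash
python3 -c "
from h import *
go((.4034,.353,.15,101.5),(.4165,.187,.15,101.5),(.4165,.187,.017,101.5))"
```

```text
t 4.15 tcp [0.4027 0.3544 0.0886] yaw 101.2 tilt 0.11 F [-0.3 -0.4  7.4] w 0.168 g 29.09499892964959
(0.4034, 0.353, 0.15, 101.5) -> [-0.0015  0.0006 -0.0614] roll -0.3
(0.4165, 0.187, 0.15, 101.5) -> [-0.1669 -0.0187 -0.0616] roll -0.3
(0.4165, 0.187, 0.017, 101.5) -> [-0.167  -0.0189  0.0714] roll -0.3
```

>>> {"op": "step_arm", "data": {
  "commands": [
    {"fingers": 1,"dx": 0,"dy": 0,"dz": -0.04,"roll": 0},
    {"fingers": 1,"dx": 0,"dy": 0,"dz": -0.06,"roll": 0},
    {"fingers": 1,"dx": -0.055,"dy": -0.006,"dz": -0.06,"roll": 0},
    {"fingers": 1,"dx": -0.11,"dy": -0.013,"dz": -0.06,"roll": 0},
    {"fingers": 1,"dx": -0.167,"dy": -0.019,"dz": -0.03,"roll": 0},
    {"fingers": 1,"dx": -0.167,"dy": -0.019,"dz": 0.02,"roll": 0},
    {"fingers": 1,"dx": -0.167,"dy": -0.019,"dz": 0.05,"roll": 0},
    {"fingers": 1,"dx": -0.167,"dy": -0.019,"dz": 0.05,"roll": 0}
  ]
}}

```text
time: 5.15
tool_pos: [0.4131, 0.1851, 0.035]
tcp_rot: [-1.994, -2.424, 0.008]
wrist_force: [-0.7, -0.3, -0.4]
width: 0.168
grip_force: 29.4
```

```bash
python3 -c "
from h import *
go((.4165,.187,.0165,101.5))"
```

```text
t 5.15 tcp [0.4131 0.1851 0.035 ] yaw 101.1 tilt 0.36 F [-0.7 -0.3 -0.4] w 0.168 g 29.403897458687425
(0.4165, 0.187, 0.0165, 101.5) -> [0.0012 0.0039 0.0185] roll -0.4
```

>>> {"op": "step_arm", "data": {
  "commands": [
    {"fingers": 1,"dx": 0.001,"dy": 0.004,"dz": 0.01,"roll": 0},
    {"fingers": 1,"dx": 0.001,"dy": 0.004,"dz": 0.0185,"roll": 0},
    {"fingers": 1,"dx": 0.001,"dy": 0.004,"dz": 0.0185,"roll": 0},
    {"fingers": 0.4,"dx": 0.001,"dy": 0.004,"dz": 0.0185,"roll": 0},
    {"fingers": 0.0,"dx": 0.001,"dy": 0.004,"dz": 0.0185,"roll": 0},
    {"fingers": -0.1,"dx": 0.001,"dy": 0.004,"dz": 0.0185,"roll": 0},
    {"fingers": -0.3,"dx": 0.001,"dy": 0.004,"dz": -0.02,"roll": 0},
    {"fingers": -1,"dx": 0.001,"dy": 0.004,"dz": -0.07,"roll": 0}
  ]
}}

```text
time: 6.15
tool_pos: [0.4179, 0.1875, 0.1069]
tcp_rot: [-1.994, -2.425, 0.005]
wrist_force: [0.6, -0.3, 0.4]
width: 0.842
grip_force: 0.0
```

```bash
python3 -c "
from h import *
go((.4165,.187,.16,94),(.4027,.354,.16,94),(.4027,.354,.046,94))
snap('top','t2');z=load('t2');c=z['p'][155:265,290:450];cv2.imwrite('pics/c3.png',cv2.resize(c,None,fx=5,fy=5,interpolation=cv2.INTER_CUBIC))"
```

```text
t 6.15 tcp [0.4179 0.1875 0.1069] yaw 101.1 tilt 0.22 F [ 0.6 -0.3  0.4] w 0.842 g 0.0
(0.4165, 0.187, 0.16, 94) -> [-0.0002 -0.0017 -0.0531] roll 7.1
(0.4027, 0.354, 0.16, 94) -> [ 0.1663  0.017  -0.0532] roll 7.1
(0.4027, 0.354, 0.046, 94) -> [0.1664 0.0175 0.0608] roll 7.1
```

>>> {"op": "step_arm", "data": {
  "commands": [
    {"fingers": -1,"dx": 0,"dy": 0,"dz": -0.06,"roll": 0},
    {"fingers": -1,"dx": 0.055,"dy": 0.006,"dz": -0.06,"roll": 3},
    {"fingers": -1,"dx": 0.11,"dy": 0.012,"dz": -0.06,"roll": 7},
    {"fingers": -1,"dx": 0.166,"dy": 0.017,"dz": -0.06,"roll": 7},
    {"fingers": -1,"dx": 0.166,"dy": 0.017,"dz": -0.06,"roll": 7},
    {"fingers": -1,"dx": 0.166,"dy": 0.017,"dz": -0.06,"roll": 7}
  ]
}}

```text
time: 6.95
tool_pos: [0.4036, 0.3539, 0.1669]
tcp_rot: [2.138, 2.301, -0.002]
wrist_force: [0.7, -0.0, -0.6]
width: 0.999
grip_force: 0.0
```

Run:
```python
from h import *
go()
snap('wrist','w2');z=load('w2');cv2.imwrite('pics/w2c.png',cv2.resize(z['p'][0:400,200:600],None,fx=1.5,fy=1.5))
```

```text
t 6.95 tcp [0.4036 0.3539 0.1669] yaw 94.2 tilt 0.07 F [ 0.7 -0.  -0.6] w 0.999 g 0.0
```

View pics/w2c.png

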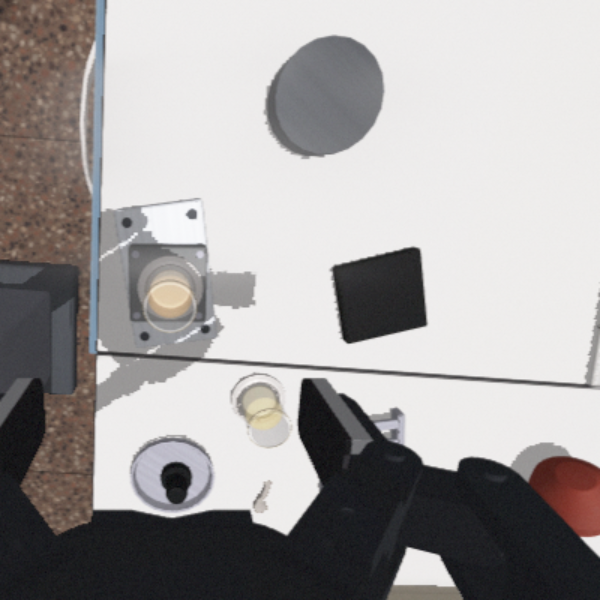

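The cap stands upright in the dish at crop (175,480). The tube is now bare, with its foot ring at crop (170,286), its top at (170,307) and the base plate around (168,283).

Run:
```python
from h import *
z=load('w2');f=lambda L,h:np.array([atz(z,200+a/1.5,b/1.5,h)[:2] for a,b in L])
print('top',f([(170,307)],.077),'foot',f([(170,287)],.036))
P=f([(130,247),(205,243),(208,319),(132,322)],.03);print('base',P.mean(0),np.degrees(np.arctan2(*(P[1]-P[0])[::-1])))
print('stand',f([(328,96)],.024),'pad',f([(334,267),(418,248),(427,325),(346,342)],.01).mean(0),'dish',f([(172,472)],.011),'cap',f([(176,490)],.030))
go((.402,.355,.046,94),(.4885,.478,.041,94))
```

```text
top [[0.40332244 0.35318874]] foot [[0.4030969  0.35417739]]
base [0.40218195 0.35480488] 7.298439138330698
stand [[0.48953793 0.47657607]] pad [0.55551612 0.35161546] dish [[0.41648838 0.19222275]] cap [[0.41969525 0.19078129]]
t 7.0 tcp [0.4038 0.3533 0.1669] yaw 94.1 tilt 0.06 F [ 0.2 -0.6  0.5] w 1.0 g 0.0
(0.402, 0.355, 0.046, 94) -> [ 0.0019 -0.0016  0.1209] roll 0.1
(0.4885, 0.478, 0.041, 94) -> [0.1184 0.0935 0.1257] roll 0.1
```

>>> {"op": "step_arm", "data": {
  "commands": [
    {"fingers": -1,"dx": 0,"dy": 0,"dz": 0.06,"roll": 0},
    {"fingers": -1,"dx": 0.0,"dy": 0.0,"dz": 0.11,"roll": 0},
    {"fingers": -1,"dx": 0,"dy": 0,"dz": 0.12,"roll": 0},
    {"fingers": -1,"dx": 0,"dy": 0,"dz": 0.12,"roll": 0},
    {"fingers": 1,"dx": 0,"dy": 0,"dz": 0.12,"roll": 0},
    {"fingers": 1,"dx": 0,"dy": 0,"dz": 0.12,"roll": 0},
    {"fingers": 1,"dx": 0,"dy": 0,"dz": 0.12,"roll": 0},
    {"fingers": 1,"dx": 0,"dy": 0,"dz": 0.12,"roll": 0}
  ],
  "squeeze": 30
}}

```text
time: 8.0
tool_pos: [0.4049, 0.3549, 0.0487]
tcp_rot: [2.139, 2.3, 0.004]
wrist_force: [-0.1, -0.9, 6.2]
width: 0.337
grip_force: 30.1
```

```bash
python3 -c "
from h import *
go((.403,.354,.1,94),(.489,.4775,.1,94),(.489,.4775,.041,94))"
```

```text
t 8.0 tcp [0.4049 0.3549 0.0487] yaw 94.2 tilt 0.13 F [-0.1 -0.9  6.2] w 0.337 g 30.07179815453128
(0.403, 0.354, 0.1, 94) -> [-0.0007 -0.0018 -0.0513] roll 0.2
(0.489, 0.4775, 0.1, 94) -> [ 0.1162  0.0929 -0.051 ] roll 0.2
(0.489, 0.4775, 0.041, 94) -> [0.1161 0.0928 0.008 ] roll 0.2
```

>>> {"op": "step_arm", "data": {
  "commands": [
    {"fingers": 1,"dx": 0,"dy": 0,"dz": -0.03,"roll": 0},
    {"fingers": 1,"dx": 0,"dy": 0,"dz": -0.051,"roll": 0},
    {"fingers": 1,"dx": 0.04,"dy": 0.03,"dz": -0.051,"roll": 0},
    {"fingers": 1,"dx": 0.08,"dy": 0.06,"dz": -0.051,"roll": 0},
    {"fingers": 1,"dx": 0.116,"dy": 0.093,"dz": -0.051,"roll": 0},
    {"fingers": 1,"dx": 0.116,"dy": 0.093,"dz": -0.03,"roll": 0},
    {"fingers": 1,"dx": 0.116,"dy": 0.093,"dz": -0.01,"roll": 0},
    {"fingers": 1,"dx": 0.116,"dy": 0.093,"dz": -0.01,"roll": 0}
  ]
}}

```text
time: 9.0
tool_pos: [0.4852, 0.4735, 0.0531]
tcp_rot: [-2.139, -2.3, 0.013]
wrist_force: [0.3, -0.3, 0.2]
width: 0.337
grip_force: 30.0
```

```bash
python3 -c "
from h import *
go((.489,.4775,.043,94))"
```

```text
t 9.0 tcp [0.4852 0.4735 0.0531] yaw 94.1 tilt 0.48 F [ 0.3 -0.3  0.2] w 0.337 g 30.013837848091498
(0.489, 0.4775, 0.043, 94) -> [0.0038 0.0041 0.01  ] roll 0.1
```

>>> {"op": "step_arm", "data": {
  "commands": [
    {"fingers": 1,"dx": 0.004,"dy": 0.004,"dz": 0.005,"roll": 0},
    {"fingers": 1,"dx": 0.004,"dy": 0.004,"dz": 0.01,"roll": 0},
    {"fingers": 1,"dx": 0.004,"dy": 0.004,"dz": 0.01,"roll": 0},
    {"fingers": 0.0,"dx": 0.004,"dy": 0.004,"dz": 0.01,"roll": 0},
    {"fingers": -0.5,"dx": 0.004,"dy": 0.004,"dz": 0.01,"roll": 0},
    {"fingers": -1,"dx": 0.004,"dy": 0.004,"dz": 0.01,"roll": 0},
    {"fingers": -1,"dx": 0.004,"dy": 0.004,"dz": -0.05,"roll": 0},
    {"fingers": -1,"dx": 0.004,"dy": 0.004,"dz": -0.1,"roll": 0}
  ]
}}

```text
time: 10.0
tool_pos: [0.492, 0.4808, 0.1584]
tcp_rot: [-2.14, -2.3, 0.001]
wrist_force: [1.5, 1.0, -0.0]
width: 1.0
grip_force: 0.0
```

```bash
python3 -c "
from h import *
go((.402,.3545,.17,95))"
```

```text
t 10.0 tcp [0.492  0.4808 0.1584] yaw 94.1 tilt 0.03 F [ 1.5  1.  -0. ] w 1.0 g 0.0
(0.402, 0.3545, 0.17, 95) -> [-0.1195 -0.0989 -0.0115] roll -0.9
```

>>> {"op": "step_arm", "data": {
  "commands": [
    {"fingers": -1,"dx": -0.04,"dy": -0.033,"dz": -0.012,"roll": 0},
    {"fingers": -1,"dx": -0.08,"dy": -0.066,"dz": -0.012,"roll": 0},
    {"fingers": -1,"dx": -0.12,"dy": -0.099,"dz": -0.012,"roll": -1},
    {"fingers": -1,"dx": -0.12,"dy": -0.099,"dz": -0.012,"roll": -1},
    {"fingers": -1,"dx": -0.12,"dy": -0.099,"dz": -0.012,"roll": -1}
  ]
}}

```text
time: 10.62
tool_pos: [0.4027, 0.3547, 0.1701]
tcp_rot: [2.12, 2.318, 0.004]
wrist_force: [-0.6, 0.7, 0.4]
width: 0.996
grip_force: 0.0
```

Run:
```python
from h import *
go()
snap('wrist','w3');z=load('w3');cv2.imwrite('pics/w3c.png',cv2.resize(z['p'][0:270,250:510],None,fx=2.2,fy=2.2,interpolation=cv2.INTER_CUBIC))
```

```text
t 10.62 tcp [0.4027 0.3547 0.1701] yaw 95.1 tilt 0.13 F [-0.6  0.7  0.4] w 0.996 g 0.0
```

View pics/w3c.png

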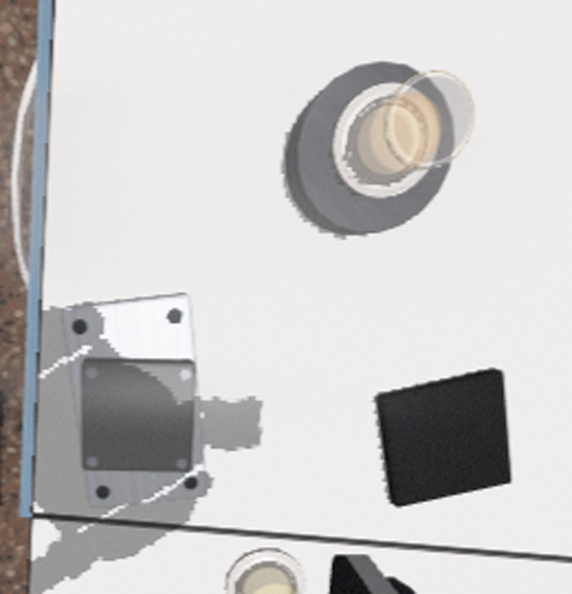

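The tube stands on the round stand, with the foot ring at crop (382,140) and the stand's disc at (374,149). The base plate corners are (82,359), (196,359), (192,471) and (82,469), and the pad is at about (444,438).

Run:
```python
from h import *
z=load('w3');f=lambda L,h:np.array([atz(z,250+a/2.2-.3,b/2.2-.3,h)[:2] for a,b in L])
def rep(n,P): print(n,P.mean(0).round(4),[round(np.degrees(np.arctan2(*(P[(i+1)%4]-P[i])[::-1])),1) for i in range(4)],[np.linalg.norm(P[(i+1)%4]-P[i]).round(3) for i in range(4)])
rep('base',f([(82,359),(196,359),(192,471),(82,469)],.03))
rep('bolts',f([(92,374),(185,375),(182,464),(92,462)],.03))
rep('pad',f([(378,396),(503,369),(511,480),(396,506)],.01))
rep('holes',f([(79,327),(174,315),(190,482),(102,491)],.016))
print('tubefoot',f([(382,140)],.030),'stand',f([(373,148)],.024))
go((.402,.355,.06,95),(.402,.355,.018,95))
```

```text
base [0.4014 0.3555] [np.float64(5.1), np.float64(-85.5), np.float64(-176.0), np.float64(93.6)] [np.float64(0.051), np.float64(0.053), np.float64(0.052), np.float64(0.052)]
bolts [0.4015 0.3537] [np.float64(4.5), np.float64(-85.6), np.float64(-176.2), np.float64(93.9)] [np.float64(0.042), np.float64(0.042), np.float64(0.042), np.float64(0.042)]
pad [0.5558 0.3524] [np.float64(17.8), np.float64(-71.6), np.float64(-160.9), np.float64(110.1)] [np.float64(0.06), np.float64(0.058), np.float64(0.058), np.float64(0.06)]
holes [0.4006 0.3564] [np.float64(12.2), np.float64(-78.5), np.float64(-168.7), np.float64(101.6)] [np.float64(0.044), np.float64(0.082), np.float64(0.044), np.float64(0.081)]
tubefoot [[0.4902282  0.47954805]] stand [[0.48907521 0.47735759]]
t 10.68 tcp [0.4031 0.3552 0.1702] yaw 95.1 tilt 0.14 F [-0.3 -0.3  0.5] w 1.0 g 0.0
(0.402, 0.355, 0.06, 95) -> [-0.0002 -0.0014  0.1102] roll 0.1
(0.402, 0.355, 0.018, 95) -> [-0.0003 -0.0015  0.1522] roll 0.1
```

>>> {"op": "step_arm", "data": {
  "commands": [
    {"fingers": -1,"dx": 0,"dy": -0.0015,"dz": 0.06,"roll": 0.5},
    {"fingers": -1,"dx": 0,"dy": -0.0015,"dz": 0.11,"roll": 0.5},
    {"fingers": -1,"dx": 0,"dy": -0.0015,"dz": 0.14,"roll": 0.5},
    {"fingers": -1,"dx": 0,"dy": -0.0015,"dz": 0.152,"roll": 0.5},
    {"fingers": -1,"dx": 0,"dy": -0.0015,"dz": 0.152,"roll": 0.5},
    {"fingers": 1,"dx": 0,"dy": -0.0015,"dz": 0.152,"roll": 0.5},
    {"fingers": 1,"dx": 0,"dy": -0.0015,"dz": 0.152,"roll": 0.5},
    {"fingers": 1,"dx": 0,"dy": -0.0015,"dz": 0.152,"roll": 0.5}
  ],
  "squeeze": 40
}}

```text
time: 11.68
tool_pos: [0.402, 0.3551, 0.0193]
tcp_rot: [2.129, 2.309, 0.006]
wrist_force: [-0.6, 0.7, 5.8]
width: 0.593
grip_force: 42.3
```

```bash
python3 -c "
from h import *
go((.402,.355,.05,94.5))"
```

```text
t 11.68 tcp [0.402  0.3551 0.0193] yaw 94.6 tilt 0.23 F [-0.6  0.7  5.8] w 0.593 g 42.3059606552124
(0.402, 0.355, 0.05, 94.5) -> [-0.      0.0001 -0.0307] roll 0.1
```

>>> {"op": "step_arm", "data": {
  "commands": [
    {"fingers": 1,"dx": 0,"dy": 0,"dz": -0.03,"roll": 0},
    {"fingers": 1,"dx": 0,"dy": 0,"dz": -0.06,"roll": 0},
    {"fingers": 1,"dx": 0,"dy": 0,"dz": -0.06,"roll": 0}
  ]
}}

```text
time: 12.05
tool_pos: [0.4025, 0.3555, 0.0803]
tcp_rot: [2.129, 2.309, 0.01]
wrist_force: [0.8, 1.0, -0.3]
width: 0.593
grip_force: 42.2
```

```bash
python3 -c "
from h import *
go((.555,.353,.08,108),(.555,.353,.03,108))"
```

```text
t 12.05 tcp [0.4025 0.3555 0.0803] yaw 94.6 tilt 0.37 F [ 0.8  1.  -0.3] w 0.593 g 42.18722462654114
(0.555, 0.353, 0.08, 108) -> [-0.0148  0.1518  0.001 ] roll -13.4
(0.555, 0.353, 0.03, 108) -> [-0.015   0.1515  0.051 ] roll -13.4
```

>>> {"op": "step_arm", "data": {
  "commands": [
    {"fingers": 1,"dx": -0.005,"dy": 0.05,"dz": 0,"roll": -4},
    {"fingers": 1,"dx": -0.01,"dy": 0.1,"dz": 0,"roll": -8},
    {"fingers": 1,"dx": -0.015,"dy": 0.152,"dz": 0,"roll": -13.4},
    {"fingers": 1,"dx": -0.015,"dy": 0.152,"dz": 0.02,"roll": -13.4},
    {"fingers": 1,"dx": -0.015,"dy": 0.152,"dz": 0.05,"roll": -13.4},
    {"fingers": 1,"dx": -0.015,"dy": 0.152,"dz": 0.05,"roll": -13.4},
    {"fingers": 1,"dx": -0.015,"dy": 0.152,"dz": 0.05,"roll": -13.4}
  ]
}}

```text
time: 12.92
tool_pos: [0.5523, 0.3511, 0.0268]
tcp_rot: [-1.845, -2.542, 0.002]
wrist_force: [1.3, 0.1, -0.6]
width: 0.594
grip_force: 42.2
```

```bash
python3 -c "
from h import *
go((.555,.353,.0140,108))"
```

```text
t 12.93 tcp [0.5523 0.3511 0.0268] yaw 108.1 tilt 0.08 F [ 1.3  0.1 -0.6] w 0.594 g 42.2277957201004
(0.555, 0.353, 0.014, 108) -> [0.0009 0.0032 0.0128] roll 0.1
```

>>> {"op": "step_arm", "data": {
  "commands": [
    {"fingers": 1,"dx": 0.001,"dy": 0.003,"dz": 0.007,"roll": 0},
    {"fingers": 1,"dx": 0.001,"dy": 0.003,"dz": 0.013,"roll": 0},
    {"fingers": 1,"dx": 0.001,"dy": 0.003,"dz": 0.013,"roll": 0},
    {"fingers": -0.4,"dx": 0.001,"dy": 0.003,"dz": 0.013,"roll": 0},
    {"fingers": -0.7,"dx": 0.001,"dy": 0.003,"dz": 0.013,"roll": 0},
    {"fingers": -1,"dx": 0.001,"dy": 0.003,"dz": 0.013,"roll": 0},
    {"fingers": -1,"dx": 0.001,"dy": 0.003,"dz": -0.05,"roll": 0},
    {"fingers": -1,"dx": 0.001,"dy": 0.003,"dz": -0.11,"roll": 0}
  ]
}}

```text
time: 13.92
tool_pos: [0.5551, 0.3527, 0.1376]
tcp_rot: [-1.845, -2.542, 0.003]
wrist_force: [1.0, 0.1, -0.1]
width: 0.998
grip_force: 0.0
```

```bash
python3 -c "
from h import *
go((.4015,.3555,.17,101.8))"
```

```text
t 13.93 tcp [0.5551 0.3527 0.1376] yaw 108.0 tilt 0.13 F [ 1.   0.1 -0.1] w 0.998 g 0.0
(0.4015, 0.3555, 0.17, 101.8) -> [ 0.0502 -0.1453 -0.0321] roll 6.2
```

>>> {"op": "step_arm", "data": {
  "commands": [
    {"fingers": -1,"dx": 0.017,"dy": -0.048,"dz": -0.03,"roll": 3},
    {"fingers": -1,"dx": 0.034,"dy": -0.096,"dz": -0.03,"roll": 6},
    {"fingers": -1,"dx": 0.05,"dy": -0.145,"dz": -0.03,"roll": 6},
    {"fingers": -1,"dx": 0.05,"dy": -0.145,"dz": -0.03,"roll": 6},
    {"fingers": -1,"dx": 0.05,"dy": -0.145,"dz": -0.03,"roll": 6}
  ]
}}

```text
time: 14.55
tool_pos: [0.403, 0.3561, 0.1679]
tcp_rot: [1.975, 2.442, 0.002]
wrist_force: [0.7, 0.6, 1.0]
width: 1.001
grip_force: 0.0
```

Run:
```python
from h import *
go()
snap('wrist','w4');z=load('w4');cv2.imwrite('pics/w4c.png',cv2.resize(z['p'][100:370,260:530],None,fx=2.2,fy=2.2,interpolation=cv2.INTER_CUBIC))
```

```text
t 14.55 tcp [0.403  0.3561 0.1679] yaw 102.1 tilt 0.1 F [0.7 0.6 1. ] w 1.001 g 0.0
```

View pics/w4c.png

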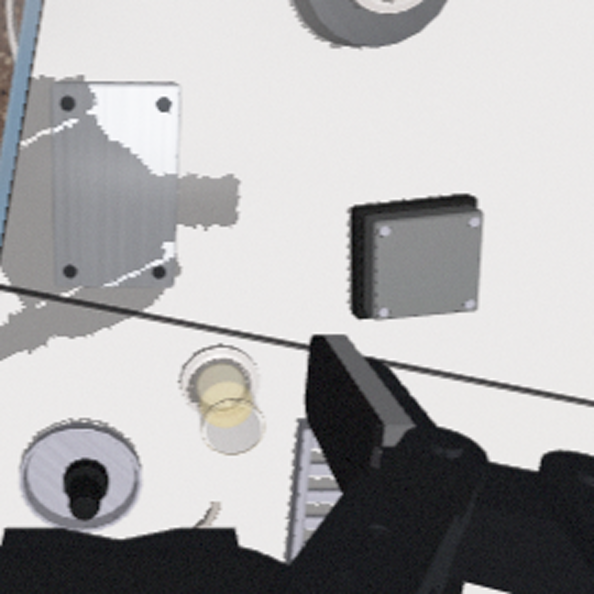

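The base plate lies on the pad, with bolts at crop (385,231), (475,222), (470,304) and (383,313). The carrier's holes are at (68,103), (164,104), (159,272) and (70,271).

Run:
```python
from h import *
z=load('w4');f=lambda L,h:np.array([atz(z,260+a/2.2-.3,100+b/2.2-.3,h)[:2] for a,b in L])
def rep(n,P): print(n,P.mean(0).round(4),[round(np.degrees(np.arctan2(*(P[(i+1)%4]-P[i])[::-1])),1) for i in range(4)],[np.linalg.norm(P[(i+1)%4]-P[i]).round(3) for i in range(4)])
rep('bolts',f([(385,231),(475,222),(470,304),(383,313)],.024))
rep('holes',f([(68,103),(164,104),(159,272),(70,271)],.016))
print('other',f([(219,380)],.006))
go((.4015,.3555,.004,101.8))
```

```text
bolts [0.556  0.3521] [np.float64(18.1), np.float64(-72.1), np.float64(-161.4), np.float64(107.6)] [np.float64(0.042), np.float64(0.042), np.float64(0.042), np.float64(0.042)]
holes [0.401  0.3562] [np.float64(11.5), np.float64(-78.5), np.float64(-168.6), np.float64(101.5)] [np.float64(0.044), np.float64(0.082), np.float64(0.044), np.float64(0.082)]
other [[0.4781674  0.26279404]]
t 14.6 tcp [0.4035 0.3562 0.1679] yaw 102.0 tilt 0.1 F [-0.2  0.5 -0.5] w 0.997 g 0.0
(0.4015, 0.3555, 0.004, 101.8) -> [-0.0003 -0.0023  0.1639] roll 0.2
```

>>> {"op": "step_arm", "data": {
  "commands": [
    {"fingers": -1,"dx": 0,"dy": -0.002,"dz": 0.06,"roll": 0.4},
    {"fingers": -1,"dx": 0,"dy": -0.002,"dz": 0.12,"roll": 0.4},
    {"fingers": -1,"dx": 0,"dy": -0.002,"dz": 0.15,"roll": 0.4},
    {"fingers": -1,"dx": 0,"dy": -0.002,"dz": 0.163,"roll": 0.4},
    {"fingers": -1,"dx": 0,"dy": -0.002,"dz": 0.163,"roll": 0.4},
    {"fingers": 1,"dx": 0,"dy": -0.002,"dz": 0.163,"roll": 0.4},
    {"fingers": 1,"dx": 0,"dy": -0.002,"dz": 0.163,"roll": 0.4},
    {"fingers": 1,"dx": 0,"dy": -0.002,"dz": 0.163,"roll": 0.4}
  ],
  "squeeze": 60
}}

```text
time: 15.6
tool_pos: [0.4022, 0.3567, 0.0068]
tcp_rot: [1.984, 2.435, 0.007]
wrist_force: [-0.0, -1.2, 5.2]
width: 0.673
grip_force: 63.7
```

```bash
python3 -c "
from h import *
go()"
```

```text
t 15.6 tcp [0.4022 0.3567 0.0068] yaw 101.6 tilt 0.25 F [-0.  -1.2  5.2] w 0.673 g 63.71357202529907
```

>>> {"op": "step_arm", "data": {
  "commands": [
    {"fingers": 1,"dx": 0,"dy": 0,"dz": -0.03,"roll": 0},
    {"fingers": 1,"dx": 0,"dy": 0,"dz": -0.07,"roll": 0},
    {"fingers": 1,"dx": 0,"dy": 0,"dz": -0.1,"roll": 0},
    {"fingers": 1,"dx": 0,"dy": 0,"dz": -0.1,"roll": 0}
  ]
}}

```text
time: 16.1
tool_pos: [0.4026, 0.3572, 0.1078]
tcp_rot: [1.983, 2.434, 0.012]
wrist_force: [0.3, 0.7, -2.9]
width: 0.671
grip_force: 66.2
```

Run:
```python
from h import *
go((.569,.2045,.105,102.4),(.569,.2045,.035,102.4))
z=load('w1');cv2.imwrite('pics/rk.png',cv2.resize(z['p'][245:330,370:450],None,fx=6,fy=6,interpolation=cv2.INTER_CUBIC))
```

```text
t 16.1 tcp [0.4026 0.3572 0.1078] yaw 101.7 tilt 0.44 F [ 0.3  0.7 -2.9] w 0.671 g 66.22939467430115
(0.569, 0.2045, 0.105, 102.4) -> [-0.1831  0.1321  0.003 ] roll -0.7
(0.569, 0.2045, 0.035, 102.4) -> [-0.1834  0.1316  0.073 ] roll -0.7
```

View pics/rk.png

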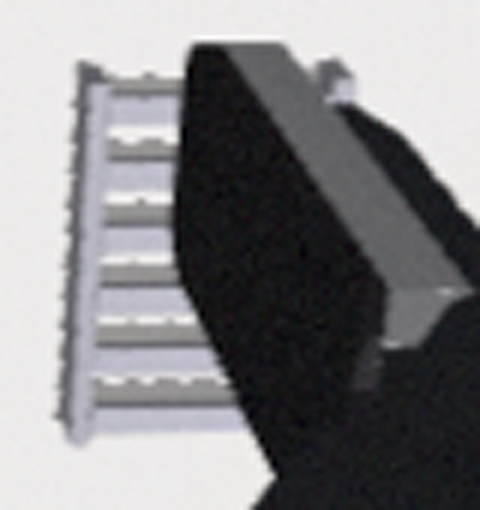

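Run:
```python
from h import *
from scipy.optimize import fsolve
z=load('w1');f=lambda L,h:np.array([atz(z,370+a/6-.4,245+b/6-.4,h)[:2] for a,b in L])
P=f([(82,72),(350,80),(68,432)],.012);print('rack corners',P.round(4),'ctr',P[1:].mean(0).round(4),np.linalg.norm(P[0]-P[2]),np.linalg.norm(P[0]-P[1]))
s=read_state();D=[([.264,1.604],np.hypot(.1876,.6477),.2301),(s['q'][1:3],np.hypot(*s['tool_pos'][:2]),s['tool_pos'][2])]
A=[];b=[]
for (q2,q3),r,h in D:
    A+=[[1,0,np.sin(q2),np.sin(q2+q3)],[0,1,np.cos(q2),np.cos(q2+q3)]];b+=[r,h]
x=np.linalg.solve(A,b);print('a,b,L1,L2',x.round(3),'q',s['q'].round(3))
a,bb,L1,L2=x
q=fsolve(lambda q:[a+L1*np.sin(q[0])+L2*np.sin(q.sum())-.604,bb+L1*np.cos(q[0])+L2*np.cos(q.sum())-.019],s['q'][1:3]);print('ik',q)
e=np.array([a+L1*np.sin(q[0]),L1*np.cos(q[0])]);w=e+L2*np.array([np.sin(q.sum()),np.cos(q.sum())]);print('elbow rel shoulder',e,'wrist',w)
T=load('top');M=[]
for v in range(0,300,2):
    for u in range(440,640,2):
        if T['d'][v,u]>0:M.append(pt(T,u,v))
M=np.array(M);M=M[(M[:,2]>.05)&(M[:,0]>.25)&(M[:,0]<.75)]
for x0 in np.arange(.25,.75,.05):
    Q=M[abs(M[:,0]-x0)<.025]
    if len(Q): print(x0.round(2),'ymax',Q[:,1].max().round(3),'z there',Q[np.argmax(Q[:,1]),2].round(3),'ymax z>.2',Q[Q[:,2]>.2][:,1].max().round(3) if (Q[:,2]>.2).any() else None)
```

```text
rack corners [[0.5266 0.2488]
 [0.5915 0.2594]
 [0.5502 0.1473]] ctr [0.5709 0.2034] 0.1042268877702521 0.06569675912950267
a,b,L1,L2 [ 0.01  -0.085  0.496  0.559] q [0.679 0.113 2.024 0.    0.997 0.476]
ik [0.34587306 1.93068555]
elbow rel shoulder [0.17845648 0.46665861] wrist [0.604      0.10401601]
0.3 ymax 0.045 z there 0.331 ymax z>.2 0.045
0.35 ymax 0.077 z there 0.272 ymax z>.2 0.077
0.4 ymax 0.084 z there 0.268 ymax z>.2 0.084
0.45 ymax 0.095 z there 0.239 ymax z>.2 0.095
0.5 ymax 0.111 z there 0.098 ymax z>.2 0.082
0.55 ymax 0.137 z there 0.096 ymax z>.2 None
0.6 ymax 0.104 z there 0.176 ymax z>.2 None
0.65 ymax 0.106 z there 0.183 ymax z>.2 0.064
0.7 ymax 0.108 z there 0.181 ymax z>.2 0.082
```

>>> {"op": "step_arm", "data": {
  "commands": [
    {"fingers": 1,"dx": -0.045,"dy": 0.033,"dz": 0,"roll": 0},
    {"fingers": 1,"dx": -0.09,"dy": 0.066,"dz": 0,"roll": 0},
    {"fingers": 1,"dx": -0.135,"dy": 0.1,"dz": 0,"roll": -0.7},
    {"fingers": 1,"dx": -0.183,"dy": 0.133,"dz": 0,"roll": -0.7},
    {"fingers": 1,"dx": -0.183,"dy": 0.133,"dz": 0.02,"roll": -0.7},
    {"fingers": 1,"dx": -0.183,"dy": 0.133,"dz": 0.045,"roll": -0.7},
    {"fingers": 1,"dx": -0.183,"dy": 0.133,"dz": 0.07,"roll": -0.7},
    {"fingers": 1,"dx": -0.183,"dy": 0.133,"dz": 0.07,"roll": -0.7}
  ]
}}

```text
time: 17.1
tool_pos: [0.563, 0.2021, 0.0296]
tcp_rot: [-1.966, -2.444, 0.012]
wrist_force: [-0.9, -0.8, -3.3]
width: 0.674
grip_force: 66.2
```

```bash
python3 -c "
from h import *
go((.57,.204,.0195,102.4))"
```

```text
t 17.1 tcp [0.563  0.2021 0.0296] yaw 102.4 tilt 0.54 F [-0.9 -0.8 -3.3] w 0.674 g 66.23550653457642
(0.57, 0.204, 0.0195, 102.4) -> [0.0003 0.0073 0.01  ] roll -0.0
```

>>> {"op": "step_arm", "data": {
  "commands": [
    {"fingers": 1,"dx": 0,"dy": 0,"dz": 0,"roll": 0},
    {"fingers": 1,"dx": 0,"dy": 0,"dz": 0,"roll": 0},
    {"fingers": 1,"dx": 0,"dy": 0,"dz": 0,"roll": 0}
  ]
}}

```text
time: 17.48
tool_pos: [0.5685, 0.2034, 0.0355]
tcp_rot: [1.969, 2.447, 0.003]
wrist_force: [0.2, -0.4, -3.5]
width: 0.676
grip_force: 66.3
```

```bash
python3 -c "
from h import *
go((.57,.204,.0195,102.4))"
```

```text
t 17.48 tcp [0.5685 0.2034 0.0355] yaw 102.4 tilt 0.12 F [ 0.2 -0.4 -3.5] w 0.676 g 66.2526547908783
(0.57, 0.204, 0.0195, 102.4) -> [0.0002 0.0015 0.016 ] roll -0.0
```

>>> {"op": "step_arm", "data": {
  "commands": [
    {"fingers": 1,"dx": 0,"dy": 0.001,"dz": 0.005,"roll": 0},
    {"fingers": 1,"dx": 0,"dy": 0.001,"dz": 0.01,"roll": 0},
    {"fingers": 1,"dx": 0,"dy": 0.001,"dz": 0.014,"roll": 0},
    {"fingers": 1,"dx": 0,"dy": 0.001,"dz": 0.017,"roll": 0},
    {"fingers": 1,"dx": 0,"dy": 0.001,"dz": 0.017,"roll": 0},
    {"fingers": 1,"dx": 0,"dy": 0.001,"dz": 0.017,"roll": 0}
  ]
}}

```text
time: 18.23
tool_pos: [0.5684, 0.2031, 0.0189]
tcp_rot: [-1.969, -2.447, 0.001]
wrist_force: [-6.1, -1.4, 9.2]
width: 0.673
grip_force: 67.7
```

```bash
python3 -c "
from h import *
go((.57,.204,.0185,102.4))"
```

```text
t 18.23 tcp [0.5684 0.2031 0.0189] yaw 102.3 tilt 0.06 F [-6.1 -1.4  9.2] w 0.673 g 67.74522542953491
(0.57, 0.204, 0.0185, 102.4) -> [0.0006 0.0018 0.0004] roll -0.1
```

On the rack, in light contact. Release and rise.

>>> {"op": "step_arm", "data": {
  "commands": [
    {"fingers": -0.6,"dx": 0,"dy": 0,"dz": 0,"roll": 0},
    {"fingers": -1,"dx": 0,"dy": 0,"dz": 0,"roll": 0},
    {"fingers": -1,"dx": 0,"dy": 0,"dz": 0,"roll": 0},
    {"fingers": -1,"dx": 0,"dy": 0,"dz": -0.04,"roll": 0},
    {"fingers": -1,"dx": 0,"dy": 0,"dz": -0.1,"roll": 0},
    {"fingers": -1,"dx": 0.06,"dy": -0.05,"dz": -0.15,"roll": 0},
    {"fingers": -1,"dx": 0.11,"dy": -0.1,"dz": -0.2,"roll": 0},
    {"fingers": -1,"dx": 0.15,"dy": -0.15,"dz": -0.24,"roll": 0}
  ]
}}

```text
time: 19.23
tool_pos: [0.4379, 0.2909, 0.2219]
tcp_rot: [1.971, 2.447, 0.002]
wrist_force: [-0.1, 0.9, 0.3]
width: 1.001
grip_force: 0.0
```

>>> {"op": "step_arm", "data": {
  "commands": [
    {"fingers": -1,"dx": 0,"dy": 0,"dz": 0,"roll": 0},
    {"fingers": -1,"dx": 0,"dy": 0,"dz": 0,"roll": 0},
    {"fingers": -1,"dx": 0,"dy": 0,"dz": 0,"roll": 0}
  ]
}}

```text
time: 19.6
tool_pos: [0.4391, 0.289, 0.219]
tcp_rot: [-1.971, -2.446, 0.004]
wrist_force: [0.6, -0.4, -0.6]
width: 1.001
grip_force: 0.0
```

Run:
```python
from h import *
go()
snap('top','t3');z=load('t3');cv2.imwrite('pics/t3c.png',cv2.resize(z['p'][155:265,290:450],None,fx=5,fy=5,interpolation=cv2.INTER_CUBIC))
```

```text
t 19.6 tcp [0.4391 0.289  0.219 ] yaw 102.3 tilt 0.15 F [ 0.6 -0.4 -0.6] w 1.001 g 0.0
```

View pics/t3c.png

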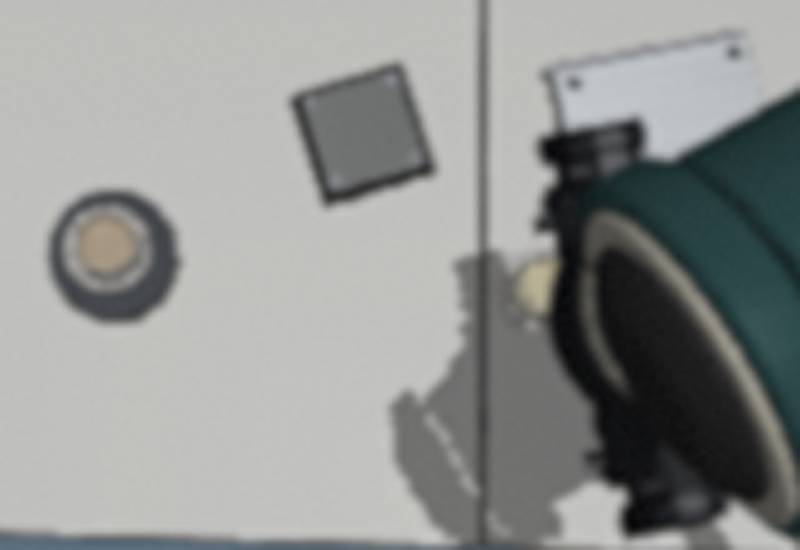

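The top view shows the tube on the stand (foot 108,247; stand 114,256), the base plate squared on the pad, and the carrier on the rack with holes at (574,83) and (734,51). Next I check the carrier and tube numerically and view the scene camera.

Run:
```python
from h import *
z=load('t3');f=lambda L,h:np.array([atz(z,290+a/5-.4,155+b/5-.4,h)[:2] for a,b in L])
H=f([(574,83),(734,51)],.028);e=H[1]-H[0];n=np.array([e[1],-e[0]])/np.linalg.norm(e)
th=np.arctan2(*e[::-1]);print('carrier',H.mean(0)+.022*n,H.mean(0)-.022*n,'ang',np.degrees(th)+90,'rack .5682 .2058 12.5')
print('tube',f([(108,247)],.030),f([(114,256)],.024),'base',f([(304,98),(400,66),(433,170),(331,200)],.024).mean(0))
snap('scene','s3');s=load('s3');cv2.imwrite('pics/s3c.png',cv2.resize(s['p'][150:260,280:460],None,fx=4,fy=4,interpolation=cv2.INTER_CUBIC))
```

```text
carrier [0.56671142 0.20632467] [0.60961511 0.21608548] ang 12.8169331060502 rack .5682 .2058 12.5
tube [[0.49055742 0.48209847]] [[0.48677072 0.47918514]] base [0.55174844 0.35399864]
```

View pics/s3c.png

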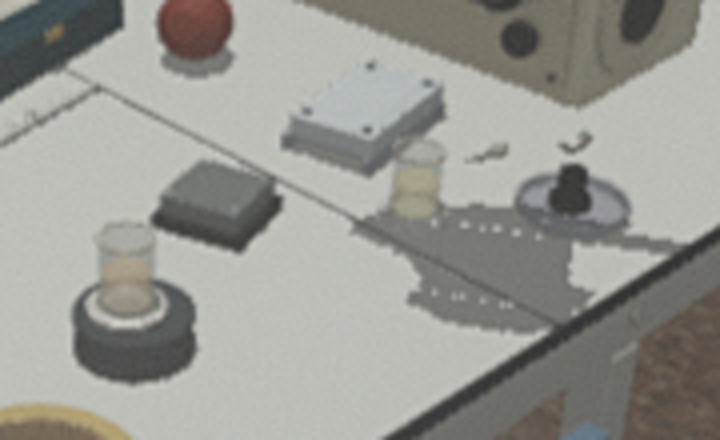

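The scene crop shows the cap upright in the dish (570,190), the tube on the stand (130,280), the base flat on the pad (220,190), the carrier flat on the rack (365,110) and the lone tube upright (415,180). All offsets are within about 5 mm and the robot is clear of everything, so I'm handing in.

```bash
python3 -c "
from h import *
print(finish_job())"
```

```text
the job is handed in; nothing more can be done
None
```

The job is handed in, after about 20 s of robot time: cap, tube, base plate and carrier plate are each on their own place within about 5 mm by my camera measurements, and the other tube was left standing; the hand-in call returned no verdict.

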